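Gauge the sockets and set every post head level

TASK

Use the depth rod to push the dust piston in every socket block on the counter right down to its stop, gently, feeling how deep each socket is; no post may go into a socket before that. Then stand in each block the post that is right for its depth, so that every head stands 60 mm above its block. Finish with the depth rod standing back in its stand, and knock over neither the jar nor the can.

Things in the scene. Friction and masses are not known exactly. Their poses are not given: they have to be found in the camera images.
- block_a: Heavy (3.5 kg) grey socket block resting on the counter, or absent: 66 x 66 mm, top 112 mm up, on a base plate 96 x 96 x 8 mm; origin under its centre, z up. In the middle of its top a blind vertical hole, 30 mm square, parallel to its sides. The blocks look alike; the holes are 60, 80 or 100 mm deep to their stops, and nothing shows which.
- piston_a (a joint): White dust piston filling that socket, held by friction (3 N, plus 25 N per m/s, to slide; it stays where pushed). Value: height above its stop in m, 0.015 to 0.035 at the start, 0 when right down. Only on its stop does its flat top lie at the true depth (60, 80 or 100 mm below the mouth).
- block_b: Heavy (3.5 kg) grey socket block resting on the counter, or absent: 66 x 66 mm, top 112 mm up, on a base plate 96 x 96 x 8 mm; origin under its centre, z up. In the middle of its top a blind vertical hole, 30 mm square, parallel to its sides. The blocks look alike; the holes are 60, 80 or 100 mm deep to their stops, and nothing shows which.
- piston_b (a joint): White dust piston filling that socket, held by friction (3 N, plus 25 N per m/s, to slide; it stays where pushed). Value: height above its stop in m, 0.015 to 0.035 at the start, 0 when right down. Only on its stop does its flat top lie at the true depth (60, 80 or 100 mm below the mouth).
- block_c: Heavy (3.5 kg) grey socket block resting on the counter, or absent: 66 x 66 mm, top 112 mm up, on a base plate 96 x 96 x 8 mm; origin under its centre, z up. In the middle of its top a blind vertical hole, 30 mm square, parallel to its sides. The blocks look alike; the holes are 60, 80 or 100 mm deep to their stops, and nothing shows which.
- piston_c (a joint): White dust piston filling that socket, held by friction (3 N, plus 25 N per m/s, to slide; it stays where pushed). Value: height above its stop in m, 0.015 to 0.035 at the start, 0 when right down. Only on its stop does its flat top lie at the true depth (60, 80 or 100 mm below the mouth).
- block_d: Heavy (3.5 kg) grey socket block resting on the counter, or absent: 66 x 66 mm, top 112 mm up, on a base plate 96 x 96 x 8 mm; origin under its centre, z up. In the middle of its top a blind vertical hole, 30 mm square, parallel to its sides. The blocks look alike; the holes are 60, 80 or 100 mm deep to their stops, and nothing shows which.
- piston_d (a joint): White dust piston filling that socket, held by friction (3 N, plus 25 N per m/s, to slide; it stays where pushed). Value: height above its stop in m, 0.015 to 0.035 at the start, 0 when right down. Only on its stop does its flat top lie at the true depth (60, 80 or 100 mm below the mouth).
- block_e: Heavy (3.5 kg) grey socket block resting on the counter, or absent: 66 x 66 mm, top 112 mm up, on a base plate 96 x 96 x 8 mm; origin under its centre, z up. In the middle of its top a blind vertical hole, 30 mm square, parallel to its sides. The blocks look alike; the holes are 60, 80 or 100 mm deep to their stops, and nothing shows which.
- piston_e (a joint): White dust piston filling that socket, held by friction (3 N, plus 25 N per m/s, to slide; it stays where pushed). Value: height above its stop in m, 0.015 to 0.035 at the start, 0 when right down. Only on its stop does its flat top lie at the true depth (60, 80 or 100 mm below the mouth).
- post_w: Aluminium post 140 mm long, about 0.25 kg, upright in the rack: shaft 20 mm diameter with a round head 26 mm in diameter and 50 mm long on top. Origin: centre of its flat foot; z along it to the head. Grip the head about 25 mm below its top. It suits a socket 80 mm deep.
- post_x: Aluminium post 120 mm long, about 0.25 kg, upright in the rack: shaft 20 mm diameter with a round head 26 mm in diameter and 50 mm long on top. Origin: centre of its flat foot; z along it to the head. Grip the head about 25 mm below its top. It suits a socket 60 mm deep.
- post_y: Aluminium post 160 mm long, about 0.25 kg, upright in the rack: shaft 20 mm diameter with a round head 26 mm in diameter and 50 mm long on top. Origin: centre of its flat foot; z along it to the head. Grip the head about 25 mm below its top. It suits a socket 100 mm deep.
- post_z: Aluminium post 140 mm long, about 0.25 kg, upright in the rack: shaft 20 mm diameter with a round head 26 mm in diameter and 50 mm long on top. Origin: centre of its flat foot; z along it to the head. Grip the head about 25 mm below its top. It suits a socket 80 mm deep.
- post_v: Aluminium post 120 mm long, about 0.25 kg, upright in the rack: shaft 20 mm diameter with a round head 26 mm in diameter and 50 mm long on top. Origin: centre of its flat foot; z along it to the head. Grip the head about 25 mm below its top. It suits a socket 60 mm deep.
- rack: Fixed wooden rack 165 (x) x 250 (y) mm, 65 mm high, origin under its centre, yaw within 0.15 rad: six square holes, 30 mm wide, with floors 10 mm above the counter, at x = +/-42.5 mm and y = -85, 0 and 85 mm; the posts stand in five of them in any order.
- rod: Depth rod, 162 mm long, 0.22 kg, standing upright in its stand. Origin: centre of its flat lower end; z along the rod to the handle. Steel rod 16 mm diameter up to 110 mm, grey handle 22 mm diameter from 110 to 162 mm (grip it at 135 mm).
- stand: Fixed wooden rod stand 62 x 62 mm, 70 mm high; origin: centre of its underside. A 22 mm square hole, 60 mm deep, in its centre takes the rod.
- stand_mouth (a point): Centre of the mouth of the stand's hole, 60 mm above the counter.
- jar: Bystander: standing jar, 56 mm diameter, 85 mm high; origin: underside.
- spray: Bystander: standing can, 52 mm diameter, 160 mm high; origin: underside.
Not all that is in view belongs to the job. Leave any purple look-alike of the block_a alone. Leave any yellow look-alike of the stand alone.

How it is judged:
On the way, in this order (a step that is already met when the one before it is completed fails the run):
1. the piston of every socket present has been pushed down onto its stop (value of joint each of piston_a, piston_b, piston_c, piston_d, piston_e below 0.003 m), for 0.2 s.
2. every block present holds a post whose head stands 60 mm above it (((horizontal distance between post_w and block_a below 0.016 m and z of post_w in the frame of block_a between 0.026 and 0.037 m and angle between post_w's own z axis and vertical below 0.2 rad and linear speed of post_w below 0.02 m/s) or (horizontal distance between post_x and block_a below 0.016 m and z of post_x in the frame of block_a between 0.046 and 0.057 m and angle between post_x's own z axis and vertical below 0.2 rad and linear speed of post_x below 0.02 m/s) or (horizontal distance between post_y and block_a below 0.016 m and z of post_y in the frame of block_a between 0.006 and 0.017 m and angle between post_y's own z axis and vertical below 0.2 rad and linear speed of post_y below 0.02 m/s) or (horizontal distance between post_z and block_a below 0.016 m and z of post_z in the frame of block_a between 0.026 and 0.037 m and angle between post_z's own z axis and vertical below 0.2 rad and linear speed of post_z below 0.02 m/s) or (horizontal distance between post_v and block_a below 0.016 m and z of post_v in the frame of block_a between 0.046 and 0.057 m and angle between post_v's own z axis and vertical below 0.2 rad and linear speed of post_v below 0.02 m/s)) and ((horizontal distance between post_w and block_b below 0.016 m and z of post_w in the frame of block_b between 0.026 and 0.037 m and angle between post_w's own z axis and vertical below 0.2 rad and linear speed of post_w below 0.02 m/s) or (horizontal distance between post_x and block_b below 0.016 m and z of post_x in the frame of block_b between 0.046 and 0.057 m and angle between post_x's own z axis and vertical below 0.2 rad and linear speed of post_x below 0.02 m/s) or (horizontal distance between post_y and block_b below 0.016 m and z of post_y in the frame of block_b between 0.006 and 0.017 m and angle between post_y's own z axis and vertical below 0.2 rad and linear speed of post_y below 0.02 m/s) or (horizontal distance between post_z and block_b below 0.016 m and z of post_z in the frame of block_b between 0.026 and 0.037 m and angle between post_z's own z axis and vertical below 0.2 rad and linear speed of post_z below 0.02 m/s) or (horizontal distance between post_v and block_b below 0.016 m and z of post_v in the frame of block_b between 0.046 and 0.057 m and angle between post_v's own z axis and vertical below 0.2 rad and linear speed of post_v below 0.02 m/s)) and ((horizontal distance between post_w and block_c below 0.016 m and z of post_w in the frame of block_c between 0.026 and 0.037 m and angle between post_w's own z axis and vertical below 0.2 rad and linear speed of post_w below 0.02 m/s) or (horizontal distance between post_x and block_c below 0.016 m and z of post_x in the frame of block_c between 0.046 and 0.057 m and angle between post_x's own z axis and vertical below 0.2 rad and linear speed of post_x below 0.02 m/s) or (horizontal distance between post_y and block_c below 0.016 m and z of post_y in the frame of block_c between 0.006 and 0.017 m and angle between post_y's own z axis and vertical below 0.2 rad and linear speed of post_y below 0.02 m/s) or (horizontal distance between post_z and block_c below 0.016 m and z of post_z in the frame of block_c between 0.026 and 0.037 m and angle between post_z's own z axis and vertical below 0.2 rad and linear speed of post_z below 0.02 m/s) or (horizontal distance between post_v and block_c below 0.016 m and z of post_v in the frame of block_c between 0.046 and 0.057 m and angle between post_v's own z axis and vertical below 0.2 rad and linear speed of post_v below 0.02 m/s)) and ((horizontal distance between post_w and block_d below 0.016 m and z of post_w in the frame of block_d between 0.026 and 0.037 m and angle between post_w's own z axis and vertical below 0.2 rad and linear speed of post_w below 0.02 m/s) or (horizontal distance between post_x and block_d below 0.016 m and z of post_x in the frame of block_d between 0.046 and 0.057 m and angle between post_x's own z axis and vertical below 0.2 rad and linear speed of post_x below 0.02 m/s) or (horizontal distance between post_y and block_d below 0.016 m and z of post_y in the frame of block_d between 0.006 and 0.017 m and angle between post_y's own z axis and vertical below 0.2 rad and linear speed of post_y below 0.02 m/s) or (horizontal distance between post_z and block_d below 0.016 m and z of post_z in the frame of block_d between 0.026 and 0.037 m and angle between post_z's own z axis and vertical below 0.2 rad and linear speed of post_z below 0.02 m/s) or (horizontal distance between post_v and block_d below 0.016 m and z of post_v in the frame of block_d between 0.046 and 0.057 m and angle between post_v's own z axis and vertical below 0.2 rad and linear speed of post_v below 0.02 m/s)) and ((horizontal distance between post_w and block_e below 0.016 m and z of post_w in the frame of block_e between 0.026 and 0.037 m and angle between post_w's own z axis and vertical below 0.2 rad and linear speed of post_w below 0.02 m/s) or (horizontal distance between post_x and block_e below 0.016 m and z of post_x in the frame of block_e between 0.046 and 0.057 m and angle between post_x's own z axis and vertical below 0.2 rad and linear speed of post_x below 0.02 m/s) or (horizontal distance between post_y and block_e below 0.016 m and z of post_y in the frame of block_e between 0.006 and 0.017 m and angle between post_y's own z axis and vertical below 0.2 rad and linear speed of post_y below 0.02 m/s) or (horizontal distance between post_z and block_e below 0.016 m and z of post_z in the frame of block_e between 0.026 and 0.037 m and angle between post_z's own z axis and vertical below 0.2 rad and linear speed of post_z below 0.02 m/s) or (horizontal distance between post_v and block_e below 0.016 m and z of post_v in the frame of block_e between 0.046 and 0.057 m and angle between post_v's own z axis and vertical below 0.2 rad and linear speed of post_v below 0.02 m/s))), for 0.2 s.
At the end, for the whole second after the job is handed in: Each piston within 3 mm of its stop; in each socket a post, at rest, upright within 0.2 rad, its head 54 to 65 mm above the block; the rod upright (0.2 rad) in its stand, its end 50 mm or more below the mouth (all of step 1 and all of step 2 and horizontal distance between rod and stand_mouth below 0.012 m and z of rod in the frame of stand_mouth below -0.05 m and angle between rod's own z axis and vertical below 0.2 rad and linear speed of rod below 0.02 m/s); the robot touches nothing.
It fails at once if the jar or the can is knocked over (angle between any of jar, spray's own z axis and vertical above 0.6 rad).
It fails at once if a post goes into a socket whose piston is not yet down ((value of joint piston_a above 0.005 m and ((horizontal distance between post_w and block_a below 0.017 m and z of post_w in the frame of block_a below 0.1 m) or (horizontal distance between post_x and block_a below 0.017 m and z of post_x in the frame of block_a below 0.1 m) or (horizontal distance between post_y and block_a below 0.017 m and z of post_y in the frame of block_a below 0.1 m) or (horizontal distance between post_z and block_a below 0.017 m and z of post_z in the frame of block_a below 0.1 m) or (horizontal distance between post_v and block_a below 0.017 m and z of post_v in the frame of block_a below 0.1 m))) or (value of joint piston_b above 0.005 m and ((horizontal distance between post_w and block_b below 0.017 m and z of post_w in the frame of block_b below 0.1 m) or (horizontal distance between post_x and block_b below 0.017 m and z of post_x in the frame of block_b below 0.1 m) or (horizontal distance between post_y and block_b below 0.017 m and z of post_y in the frame of block_b below 0.1 m) or (horizontal distance between post_z and block_b below 0.017 m and z of post_z in the frame of block_b below 0.1 m) or (horizontal distance between post_v and block_b below 0.017 m and z of post_v in the frame of block_b below 0.1 m))) or (value of joint piston_c above 0.005 m and ((horizontal distance between post_w and block_c below 0.017 m and z of post_w in the frame of block_c below 0.1 m) or (horizontal distance between post_x and block_c below 0.017 m and z of post_x in the frame of block_c below 0.1 m) or (horizontal distance between post_y and block_c below 0.017 m and z of post_y in the frame of block_c below 0.1 m) or (horizontal distance between post_z and block_c below 0.017 m and z of post_z in the frame of block_c below 0.1 m) or (horizontal distance between post_v and block_c below 0.017 m and z of post_v in the frame of block_c below 0.1 m))) or (value of joint piston_d above 0.005 m and ((horizontal distance between post_w and block_d below 0.017 m and z of post_w in the frame of block_d below 0.1 m) or (horizontal distance between post_x and block_d below 0.017 m and z of post_x in the frame of block_d below 0.1 m) or (horizontal distance between post_y and block_d below 0.017 m and z of post_y in the frame of block_d below 0.1 m) or (horizontal distance between post_z and block_d below 0.017 m and z of post_z in the frame of block_d below 0.1 m) or (horizontal distance between post_v and block_d below 0.017 m and z of post_v in the frame of block_d below 0.1 m))) or (value of joint piston_e above 0.005 m and ((horizontal distance between post_w and block_e below 0.017 m and z of post_w in the frame of block_e below 0.1 m) or (horizontal distance between post_x and block_e below 0.017 m and z of post_x in the frame of block_e below 0.1 m) or (horizontal distance between post_y and block_e below 0.017 m and z of post_y in the frame of block_e below 0.1 m) or (horizontal distance between post_z and block_e below 0.017 m and z of post_z in the frame of block_e below 0.1 m) or (horizontal distance between post_v and block_e below 0.017 m and z of post_v in the frame of block_e below 0.1 m)))).
It fails at once if the rod is rammed against a block (over 60 N) (contact force between rod and block_a above 60 N or contact force between rod and block_b above 60 N or contact force between rod and block_c above 60 N or contact force between rod and block_d above 60 N or contact force between rod and block_e above 60 N).
Of block_a, block_b, block_c, block_d, block_e only 3 to 5 are there at a start; the rules pass over those that are not, and their reading is None.
At some moment in a run one of block_a, block_b, block_c, block_d, block_e may be knocked a few centimetres aside while the robot is not near it.
It also fails if it takes over 210 s, if anything falls off the work surface, if the arm or the gripper's body presses on something with over 40 N, if the wrist force passes 120 N, or if a joint passes its speed limit or range.

ROBOT

A 7-joint arm with a two-finger parallel gripper is mounted at the origin on the work surface. World frame = base frame: x ahead of the robot, y to its left, z up, the work surface at z = 0. Lengths are in m, angles in rad, forces in N, time in s.
With the tool pointing down it reaches from about 0.4 to 0.875 m from the base axis. Payload 4.4 kg.
Tool frame: the origin (TCP) lies on the centre line of the jaws, within the pads' length; the fingertips stand 14 mm ahead of it and the grasp point (between the pads) lies 5 mm behind it (r.nose_length is the distance from the TCP to the fingertips, in m); z points along the fingers, y is the line along which they close (so a half turn about z gives the same grasp; the last joint's range is limited). The gripper opens to 85 mm and grips with 20 to 120 N. Pads are 22 mm wide; open, the fingers measure 114 mm over their backs; the gripper's body (76 mm by 85 mm) begins 54 mm behind the grasp point. The pads swing forward as they close: fully open they stand 13 mm farther back than shut.
Start: joints at [-1.358, 0.628, 0.038, 1.517, -0.027, 0.996, -0.02], TCP at [0.179, 0.625, 0.245] pointing down, gripper open.
Joint ranges: [-3.06, 3.06], [-0.37, 2.12], [-1.25, 1.32], [0.18, 2.47], [-1.1, 4.24], [0.23, 1.98], [-2.94, 2.94]. Speed limits (rad/s): [2.57, 2.57, 3.14, 3.14, 3.14, 3.14, 3.14].

INTERFACE

Orientations are given as a rotation vector (axis times angle).
In Python, from station import r gives the robot as it stands. The module is installed in compiled form; this text tells all that it offers.
- The arm moves only by the tool carry_out, never from a script. Its argument "moves" is one flat list of numbers, 6 for each row, row after row: the shift along the tool's x, y, z in m, then the turn, a rotation vector about the tool's x, y, z in degrees. A call has 1 to 5 rows; each row shifts and turns the commanded pose from where the row before left it, along the tool's axes as they then stand; what a row does not reach is not made up. A row lasts 1/10 s, in which the tool goes at most 50 mm and 8.59 degrees, less where a joint would pass 70% of its speed; a pose out of reach is approached as far as the arm can. A call is refused whole if a number of a shift passes 0.05 or a number of a turn 8.59, either way. A call with a gripper value outside its range is refused whole. "hand" is the closure, from 0 (fully open) to 1 (shut), set as the call begins (left out, the last holds). The fingers move at their own pace and stop on an object; "force" is the grip in N (left out, the last holds). Time passes only in rows, so rows that do not move let the fingers close. It gives the time, the measured TCP pose, the force, the opening and the grip force at its end, in the units of the state.
- r.get_obs(): the state, without advancing time (a new reading comes with each control period).
- r.get_image(name): name is "scene" or "top"; returns the picture (400x640x3 uint8, blue, green, red); there is no depth.
- r.camera_info(name): a dict with "fov_y" (degrees; the focal length in pixels is half the picture's height over the tangent of half this angle, whatever the lens; pixels are square), "cx", "cy" (the principal point, pixels), "pose" (4x4, takes a point from camera to world coordinates). Camera axes: x right, y down, z forward; pixel columns grow to the right and rows downward; lengths in m; the calibration is good to about 2 mm. A picture is of the moment at which its call begins. camera_info takes no time and is no camera call.
- r.close_job(): hands the job in; it is judged then, once.
The state is a dict: "t": time; "joint_positions": joint angles; "joint_vel": joint speeds; "effort": joint torques, N m; "position": TCP position; "tool_rot": TCP orientation; "wrist_force": force on the tool from outside, world axes, zero at the start; "ft_torque": the same for the moment, N m; "finger_gap": finger opening in m; "finger_force": force on a finger pad.
Only numpy, scipy, OpenCV 4.12 (cv2) and the standard library are available. Lean on these libraries where they do the work, as an engineer would, in place of code of your own. Each camera call takes 0.05 s, during which the arm holds its last target. There are 200 camera calls.

## Working session

There is one attempt and no reset: what is moved stays moved. The work goes in short steps, Python scripts to look and compute and a tool call to move; the robot and the scene stay as the last step left them, time stands still between calls to the robot, and variables do not carry over. Pictures are saved under pics/ and viewed, at most 14 in all, crops included, and the job is handed in when it is done.

Besides the shell and the picture viewer there is one more tool, called after "Emit:" as name(argument=value, ...) on one line, values as JSON. carry_out: Moves the arm, as the interface text tells. Its arguments: {"type":"object","properties":{"moves":{"type":"array","items":{"type":"number"}},"hand":{"type":"number"},"force":{"type":"number"}},"required":["moves"]}

```bash
mkdir -p pics; python3 - <<'E'
from station import r
import cv2,numpy as np
np.set_printoptions(precision=4,suppress=True)
for n in("scene","top"):
    im=r.get_image(n); cv2.imwrite(f"pics/{n}0.png",im); i=r.camera_info(n); print(n,i["fov_y"],i["cx"],i["cy"]);print(i["pose"])
o=r.get_obs();print(o["t"],o["position"],o["tool_rot"],o["wrist_force"],o["finger_gap"],r.nose_length)
E
```

```text
scene 54.94311896427568 318.0035602690062 205.14691344718509
[[ 0.8171  0.3814 -0.4322  1.0135]
 [ 0.5762 -0.5204  0.6302 -0.6789]
 [ 0.0154 -0.764  -0.645   0.7662]
 [ 0.      0.      0.      1.    ]]
top 47.151287729376286 319.97250307202023 197.7641650921974
[[-0.0181 -0.9962  0.085   0.4419]
 [-0.9997  0.0166 -0.0182  0.0031]
 [ 0.0168 -0.0853 -0.9962  1.476 ]
 [ 0.      0.      0.      1.    ]]
0.1 [0.1787 0.6244 0.2445] [-0.4366 -3.1109  0.0026] [-0.003  -0.4911 -1.0017] 0.08540999492553053 0.014
```

View pics/scene0.png

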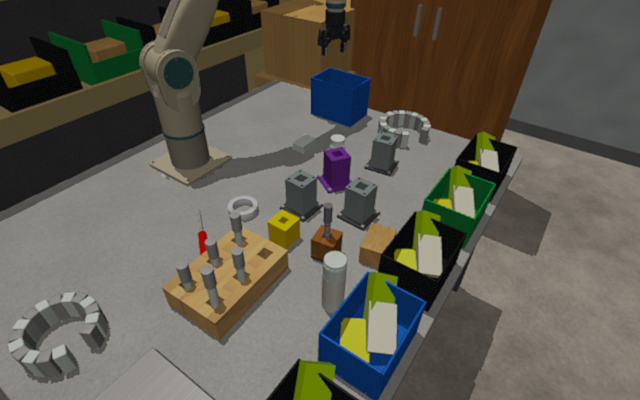

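View pics/top0.png

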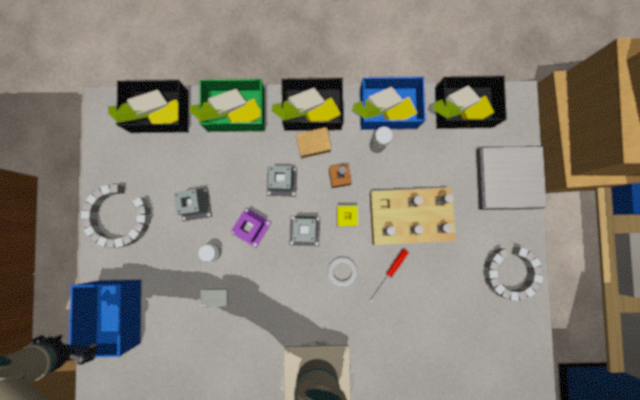

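The pictures show three grey blocks, at top-view pixels (192,202), (281,180) and (305,230). The block at (251,227) is purple, so I leave it alone. The brown stand holding the rod is at (340,174), and the yellow look-alike at (347,215) is to be left. The rack is at (413,215) with one empty hole near (385,203). The jar is at (208,252) and the can at (384,135). An enlarged crop will confirm this.

```bash
cat > h.py <<'E'
from station import r
import cv2,numpy as np
from scipy.spatial.transform import Rotation as R
np.set_printoptions(precision=4,suppress=True)
def ray(n,u,v):
    i=r.camera_info(n); f=200/np.tan(np.radians(i["fov_y"]/2)); P=np.array(i["pose"])
    return P[:3,3],P[:3,:3]@np.array([(u-i["cx"])/f,(v-i["cy"])/f,1])
def plane(n,u,v,z):
    c,d=ray(n,u,v); return c+d*(z-c[2])/d[2]
def proj(n,p):
    i=r.camera_info(n); f=200/np.tan(np.radians(i["fov_y"]/2)); P=np.array(i["pose"])
    q=P[:3,:3].T@(np.array(p)-P[:3,3]); return np.array([q[0]/q[2]*f+i["cx"],q[1]/q[2]*f+i["cy"]])
E
python3 - <<'E'
from h import *
print(r.camera_info("top").keys())
a=cv2.imread("pics/top0.png");c=a[150:270,170:465]
cv2.imwrite("pics/topc.png",cv2.resize(c,(796,324),interpolation=cv2.INTER_CUBIC))
b=cv2.imread("pics/scene0.png");cv2.imwrite("pics/scenec.png",cv2.resize(b[125:345,150:420],(736,600),interpolation=cv2.INTER_CUBIC))
E
```

```text
dict_keys(['fov_y', 'cx', 'cy', 'pose'])
```

View pics/topc.png

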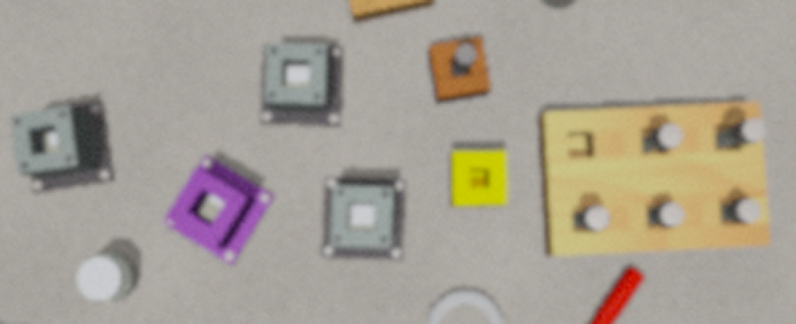

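View pics/scenec.png

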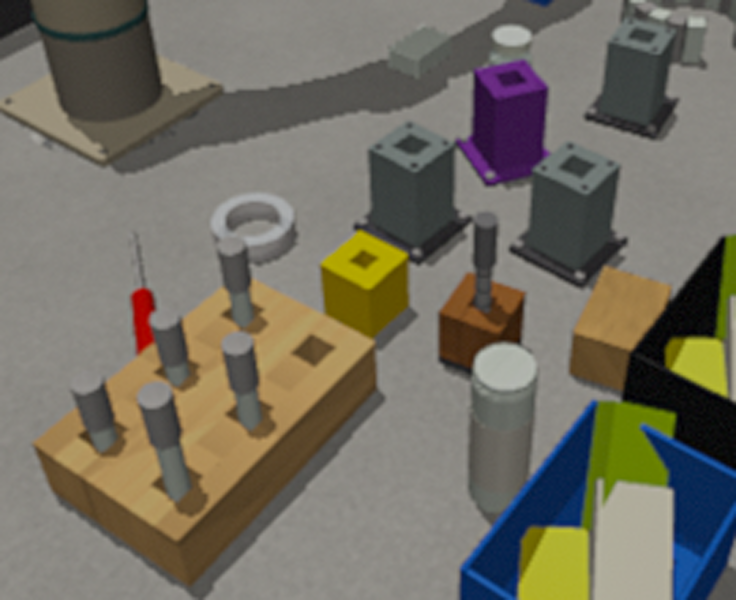

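```bash
cat >> h.py <<'E'
def T(x,y): return ("top",(x+.5)*295/796-.5+170,(y+.5)*120/324-.5+150)
def S(x,y): return ("scene",(x+.5)*270/736-.5+150,(y+.5)*220/600-.5+125)
def tri(a,b):
    c1,d1=ray(*a);c2,d2=ray(*b);s=np.linalg.lstsq(np.c_[d1,-d2],c2-c1,rcond=None)[0]
    p=c1+d1*s[0];q=c2+d2*s[1];return (p+q)/2,np.linalg.norm(p-q)
E
python3 - <<'E'
from h import *
for n,t,s in [("A",(45,141),(641,37)),("B",(296,73),(576,168)),("C",(362,216),(412,145)),("Y",(480,178),(365,261)),("rod",(465,54),(485,219)),
 ("p0",(669,135),(240,345)),("p1",(751,130),(157,393)),("p2",(596,217),(233,246)),("p3",(669,214),(168,319)),("p4",(747,209),(90,384)),("hole",(580,144),(314,350))]:
    p,e=tri(T(*t),S(*s)); print(n,p,e)
    for z in {"A":[.112],"B":[.112],"C":[.112],"rod":[.172],"Y":[.07],"hole":[.065]}.get(n,[]): print("   ",plane(*T(*t),z),plane(*S(*s),z))
for c in [(543,107),(762,99),(770,245),(549,255)]: print("rack",plane(*T(*c),.065))
for n,c in [("A",[(12,115),(70,105),(80,165),(23,178)]),("B",[(265,38),(327,40),(325,107),(263,103)]),("C",[(330,183),(397,181),(400,248),(330,250)])]:
    print(n,np.array([plane(*T(*k),.112) for k in c])[:,:2])
E
```

```text
A [0.5537 0.3763 0.1107] 0.002508746227274192
    [0.5525 0.3753 0.112 ] [0.5555 0.3752 0.112 ]
B [0.6242 0.099  0.1114] 0.001427539141744599
    [0.6235 0.0985 0.112 ] [0.6251 0.0987 0.112 ]
C [0.465  0.0285 0.1131] 0.0026136115015571843
    [0.464  0.0277 0.112 ] [0.4651 0.0305 0.112 ]
Y [ 0.5069 -0.1053  0.0691] 0.0038732977418029697
    [ 0.5054 -0.1065  0.07  ] [ 0.509  -0.1047  0.07  ]
rod [ 0.6334 -0.0852  0.1726] 0.0011539058799957642
    [ 0.633  -0.0856  0.172 ] [ 0.6335 -0.0842  0.172 ]
p0 [ 0.5459 -0.3052  0.1471] 0.00303133148110461
p1 [ 0.5476 -0.3884  0.1691] 0.001756128859603191
p2 [ 0.4586 -0.2233  0.1482] 0.0021271290656774675
p3 [ 0.4608 -0.3068  0.1269] 0.0026372640677261162
p4 [ 0.4647 -0.3926  0.1268] 0.0025959232764458263
hole [ 0.5433 -0.2215  0.0664] 0.002304753805718451
    [ 0.5426 -0.2226  0.065 ] [ 0.5433 -0.2199  0.065 ]
rack [ 0.5859 -0.1812  0.065 ]
rack [ 0.591  -0.4345  0.065 ]
rack [ 0.4234 -0.4365  0.065 ]
rack [ 0.4167 -0.1834  0.065 ]
A [[0.5818 0.4116]
 [0.5919 0.3481]
 [0.5254 0.3368]
 [0.5122 0.399 ]]
B [[0.6632 0.1325]
 [0.6599 0.0637]
 [0.5851 0.0669]
 [0.5906 0.1354]]
C [[ 0.5008  0.0624]
 [ 0.5018 -0.0115]
 [ 0.4282 -0.0135]
 [ 0.4274  0.0634]]
```

Emit:
carry_out(moves=[0,0,-0.02,0,0,8.2,0,0,-0.02,0,0,8.2,0,0,-0.02,0,0,8.2,0,0,-0.02,0,0,8.2,0,0,0,0,0,8.2], hand=0.3)

```text
t: 0.6
position: [0.1793, 0.6262, 0.3281]
tool_rot: [-1.506, -2.756, -0.007]
wrist_force: [0.3, 0.7, 0.6]
finger_gap: 0.0599
finger_force: 0.0
```

Emit:
carry_out(moves=[0,0,0,0,0,8.2,0,0,0,0,0,8.2,0,0,0,0,0,8.2,0,0,0,0,0,8.4,0,0,0,0,0,0])

```text
t: 1.1
position: [0.1786, 0.6247, 0.3247]
tool_rot: [2.221, 2.221, -0.001]
wrist_force: [0.5, 0.5, -0.4]
finger_gap: 0.0596
finger_force: 0.0
```

```bash
cat >> h.py <<'E'
def go(*p):
    o=r.get_obs(); M=R.from_rotvec(o["tool_rot"]).as_matrix()
    print("t",o["t"],"pos",o["position"],"x",M[:,0],"y",M[:,1],"z",M[:,2],"gap",o["finger_gap"],"F",o["wrist_force"])
    if p: print("shift in tool axes",M.T@(np.array(p)-o["position"]))
E
python3 - <<'E'
from h import *
go(.6335,-.085,.24)
c=[plane(*T(*k),.07) for k in [(432,43),(483,37),(490,94),(437,100)]]
print(np.mean(c,0)); print(r.get_obs()["joint_positions"])
E
```

```text
t 1.1 pos [0.1786 0.6247 0.3247] x [-0.0001  1.     -0.0013] y [1.     0.0001 0.0002] z [ 0.0002 -0.0013 -1.    ] gap 0.05955035907411573 F [ 0.4742  0.548  -0.4479]
shift in tool axes [-0.7097  0.4548  0.0857]
[ 0.6314 -0.087   0.07  ]
[-1.5593  0.5869  0.3928  1.4174 -0.2303  1.1839 -1.1384]
```

Emit:
carry_out(moves=[-0.0355,0.0227,0,0,0,0,-0.0355,0.0227,0,0,0,0,-0.0355,0.0227,0,0,0,0,-0.0355,0.0227,0,0,0,0,-0.0355,0.0227,0,0,0,0])

```text
t: 1.6
position: [0.293, 0.4459, 0.3252]
tool_rot: [2.216, 2.227, -0.0]
wrist_force: [-0.1, 0.2, 0.5]
finger_gap: 0.06
finger_force: 0.0
```

Emit:
carry_out(moves=[-0.0355,0.0227,0,0,0,0,-0.0355,0.0227,0,0,0,0,-0.0355,0.0227,0,0,0,0,-0.0355,0.0227,0,0,0,0,-0.0355,0.0227,0,0,0,0])

```text
t: 2.1
position: [0.4066, 0.2685, 0.3253]
tool_rot: [-2.216, -2.227, -0.0]
wrist_force: [0.6, 0.1, 0.5]
finger_gap: 0.0599
finger_force: 0.0
```

Emit:
carry_out(moves=[-0.0355,0.0227,0,0,0,0,-0.0355,0.0227,0,0,0,0,-0.0355,0.0227,0,0,0,0,-0.0355,0.0227,0,0,0,0,-0.0355,0.0227,0,0,0,0])

```text
t: 2.6
position: [0.5202, 0.0911, 0.3253]
tool_rot: [-2.216, -2.227, -0.0]
wrist_force: [0.7, -0.0, -0.1]
finger_gap: 0.06
finger_force: 0.0
```

Emit:
carry_out(moves=[-0.0355,0.0227,0,0,0,0,-0.0355,0.0227,0,0,0,0,-0.0355,0.0227,0,0,0,0,-0.0355,0.0227,0,0,0,0,0,0,0,0,0,0])

```text
t: 3.1
position: [0.6119, -0.0569, 0.325]
tool_rot: [2.223, 2.213, -0.005]
wrist_force: [-0.7, -0.8, 0.3]
finger_gap: 0.06
finger_force: 0.0
```

```bash
python3 - <<'E'
from h import *
go(.6325,-.086,.14);print(r.get_obs()["joint_positions"])
E
```

```text
t 3.1 pos [ 0.6119 -0.0569  0.325 ] x [ 0.0044  1.     -0.0055] y [ 1.     -0.0044  0.0013] z [ 0.0013 -0.0055 -1.    ] gap 0.05995157470798685 F [-0.7333 -0.7912  0.3383]
shift in tool axes [-0.028   0.0205  0.1852]
[-0.268   0.5449  0.5182  1.5269 -0.2804  1.1429  0.2997]
```

Emit:
carry_out(moves=[-0.014,0.01,0.04,0,0,0,-0.014,0.01,0.04,0,0,0,0,0,0.035,0,0,0,0,0,0.03,0,0,0,0,0,0,0,0,0])

```text
t: 3.6
position: [0.6271, -0.0758, 0.1758]
tool_rot: [-2.212, -2.22, 0.008]
wrist_force: [0.0, 0.3, -0.6]
finger_gap: 0.0593
finger_force: 0.0
```

```bash
python3 - <<'E'
from h import *
go(.6325,-.086,.14)
E
```

```text
t 3.6 pos [ 0.6271 -0.0758  0.1758] x [-0.0035  1.      0.002 ] y [ 0.9999  0.0035 -0.0094] z [-0.0094  0.002  -1.    ] gap 0.05934046961328265 F [ 0.0198  0.3004 -0.6053]
shift in tool axes [-0.0103  0.0057  0.0357]
```

Emit:
carry_out(moves=[-0.005,0.003,0,0,0,0,-0.005,0.003,0,0,0,0,0,0,0,0,0,0,0,0,0,0,0,0,0,0,0,0,0,0])

```text
t: 4.1
position: [0.6368, -0.0873, 0.1811]
tool_rot: [2.22, 2.222, 0.002]
wrist_force: [0.0, 0.5, 0.1]
finger_gap: 0.0601
finger_force: 0.0
```

```bash
python3 - <<'E'
from h import *
go(.6325,-.086,.14)
E
```

```text
t 4.1 pos [ 0.6368 -0.0873  0.1811] x [-0.0007  1.      0.0002] y [1.     0.0007 0.0012] z [ 0.0012  0.0002 -1.    ] gap 0.06012962688747733 F [0.0194 0.4705 0.1465]
shift in tool axes [ 0.0013 -0.0043  0.0411]
```

Emit:
carry_out(moves=[0.001,-0.004,0.01,0,0,0,0,0,0.015,0,0,0,0,0,0.015,0,0,0,0,0,0,0,0,0,0,0,0,0,0,0])

```text
t: 4.6
position: [0.632, -0.0864, 0.1392]
tool_rot: [-2.22, -2.221, 0.002]
wrist_force: [0.3, 0.0, -0.1]
finger_gap: 0.0599
finger_force: 0.0
```

Emit:
carry_out(moves=[0,0,0,0,0,0,0,0,0,0,0,0,0,0,0,0,0,0,0,0,0,0,0,0,0,0,0,0,0,0], hand=1, force=60)

```text
t: 5.1
position: [0.6331, -0.0865, 0.141]
tool_rot: [2.22, 2.221, 0.002]
wrist_force: [0.7, 0.7, 3.8]
finger_gap: 0.0206
finger_force: 58.6
```

```bash
python3 - <<'E'
from h import *
go();print(r.get_obs()["finger_force"])
E
```

```text
t 5.1 pos [ 0.6331 -0.0865  0.141 ] x [-0.0005  1.     -0.0002] y [1.     0.0005 0.0017] z [ 0.0017 -0.0002 -1.    ] gap 0.020592427037200673 F [0.7144 0.7393 3.7589]
58.62411618232727
```

Emit:
carry_out(moves=[0,0,-0.02,0,0,0,0,0,-0.03,0,0,0,0,0,-0.035,0,0,0,0,0,-0.035,0,0,0,0,0,-0.03,0,0,0])

```text
t: 5.6
position: [0.632, -0.0864, 0.2915]
tool_rot: [-2.221, -2.221, 0.001]
wrist_force: [2.0, -0.1, -2.4]
finger_gap: 0.0207
finger_force: 59.1
```

Emit:
carry_out(moves=[0.037,-0.0017,0,0,0,0,0.037,-0.0017,0,0,0,0,0.037,-0.0017,0,0,0,0,0.037,-0.0017,0,0,0,0,0.037,-0.0017,0,0,0,0])

```text
t: 6.1
position: [0.6229, 0.1001, 0.2896]
tool_rot: [-2.22, -2.221, 0.002]
wrist_force: [2.0, 0.6, -2.5]
finger_gap: 0.0207
finger_force: 59.3
```

Emit:
carry_out(moves=[0,0,0,0,0,0,0,0,0,0,0,0,0,0,0,0,0,0,0,0,0,0,0,0])

```text
t: 6.5
position: [0.6238, 0.0968, 0.2902]
tool_rot: [2.223, 2.219, -0.001]
wrist_force: [-0.4, -0.6, -1.2]
finger_gap: 0.0206
finger_force: 59.3
```

```bash
cat >> h.py <<'E'
def look(k,tc=None,sc=None):
    out=[]
    for n,c in (("top",tc),("scene",sc)):
        if c is None: continue
        im=r.get_image(n); cv2.imwrite(f"pics/{k}_{n}.png",im); x,y,w,h=c
        out.append(cv2.resize(im[y:y+h,x:x+w],(390,int(390*h/w)),interpolation=cv2.INTER_CUBIC))
    H=max(o.shape[0] for o in out)
    cv2.imwrite(f"pics/{k}.png",np.hstack([cv2.copyMakeBorder(o,0,H-o.shape[0],0,10,0) for o in out]))
E
python3 - <<'E'
from h import *
go(.624,.0987,.2);look("b1",(240,140,100,100),(320,130,90,110))
print(proj("top",(.624,.0987,.112)),proj("scene",(.624,.0987,.112)))
E
```

```text
t 6.5 pos [0.6238 0.0968 0.2902] x [ 0.0021  1.     -0.0009] y [ 1.     -0.0021 -0.0003] z [-0.0003 -0.0009 -1.    ] gap 0.020632825204401746 F [-0.3988 -0.5606 -1.1839]
shift in tool axes [0.002  0.0002 0.0902]
[279.3265 176.5582] [360.6448 186.1508]
```

View pics/b1.png

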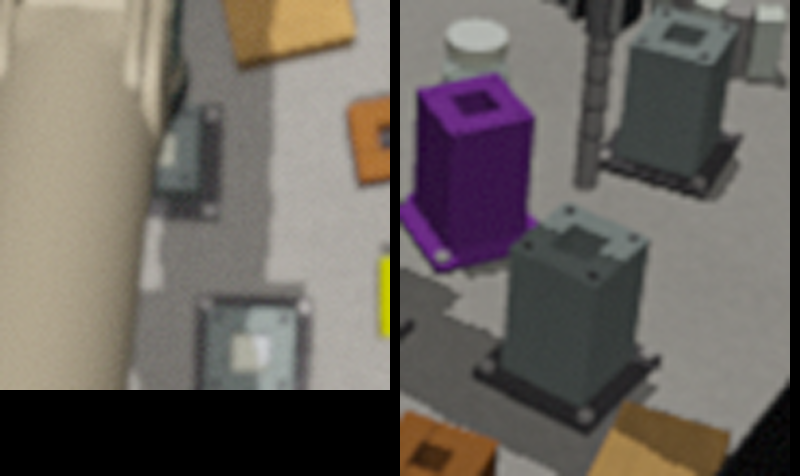

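```bash
python3 - <<'E'
from h import *
k=90/390
def s(x,y): return ("scene",(x-400+.5)*k-.5+320,(y+.5)*k-.5+130)
for c in [(582,243),(553,243),(610,243),(585,225),(580,262)]: print(plane(*s(*c),.112))
print("outer",np.mean([plane(*s(*c),.112) for c in [(513,237),(574,206),(651,238),(595,283)]],0))
print("rod end",s(585,180),proj("scene",(.624,.0968,.16)))
E
```

```text
[0.6251 0.1022 0.112 ]
[0.6099 0.091  0.112 ]
[0.6398 0.113  0.112 ]
[0.6168 0.1203 0.112 ]
[0.6342 0.084  0.112 ]
outer [0.6243 0.105  0.112 ]
rod end ('scene', 362.3076923076923, 171.15384615384616) [361.8229 172.4723]
```

Emit:
carry_out(moves=[0.003,0.001,0.02,0,0,0,0,0,0.02,0,0,0,0,0,0.004,0,0,0,0,0,0.004,0,0,0,0,0,0.004,0,0,0])

```text
t: 7.1
position: [0.6256, 0.1011, 0.239]
tool_rot: [2.221, 2.22, 0.002]
wrist_force: [-0.4, 1.0, -1.7]
finger_gap: 0.0205
finger_force: 59.1
```

Emit:
carry_out(moves=[0,0,0.005,0,0,0,0,0,0.005,0,0,0,0,0,0.005,0,0,0,0,0,0.005,0,0,0,0,0,0.005,0,0,0])

```text
t: 7.6
position: [0.6249, 0.1017, 0.2129]
tool_rot: [-2.221, -2.222, -0.0]
wrist_force: [-0.8, 0.1, -2.3]
finger_gap: 0.0211
finger_force: 59.1
```

Emit:
carry_out(moves=[0,0,0.004,0,0,0,0,0,0.004,0,0,0,0,0,0.004,0,0,0,0,0,0.004,0,0,0,0,0,0.004,0,0,0])

```text
t: 8.1
position: [0.625, 0.1016, 0.1935]
tool_rot: [2.221, 2.222, 0.001]
wrist_force: [-1.5, 0.8, 2.0]
finger_gap: 0.0205
finger_force: 59.5
```

Emit:
carry_out(moves=[0,0,0.002,0,0,0,0,0,0.002,0,0,0,0,0,0.002,0,0,0,0,0,0.002,0,0,0])

```text
t: 8.5
position: [0.625, 0.1016, 0.1853]
tool_rot: [2.221, 2.222, 0.0]
wrist_force: [-1.4, -0.2, 0.6]
finger_gap: 0.0207
finger_force: 59.5
```

Emit:
carry_out(moves=[0,0,0.002,0,0,0,0,0,0.002,0,0,0,0,0,0.001,0,0,0])

```text
t: 8.8
position: [0.6256, 0.1016, 0.1828]
tool_rot: [2.221, 2.222, 0.003]
wrist_force: [-4.2, -0.9, 20.5]
finger_gap: 0.0209
finger_force: 61.5
```

Emit:
carry_out(moves=[0,0,0.001,0,0,0,0,0,0,0,0,0])

```text
t: 9.0
position: [0.6257, 0.1015, 0.1827]
tool_rot: [2.221, 2.221, 0.004]
wrist_force: [-5.0, -0.7, 21.3]
finger_gap: 0.0205
finger_force: 61.9
```

B is 60 mm deep: the rod stopped firmly at TCP z 0.1828 with about 21 N on the wrist. Next is A.

Emit:
carry_out(moves=[0,0,-0.01,0,0,0,0,0,-0.02,0,0,0,0,0,-0.025,0,0,0,0,0,-0.028,0,0,0,0,0,-0.028,0,0,0])

```text
t: 9.5
position: [0.6246, 0.1017, 0.2906]
tool_rot: [-2.221, -2.222, 0.002]
wrist_force: [0.1, 0.1, -1.9]
finger_gap: 0.0208
finger_force: 59.2
```

Emit:
carry_out(moves=[0.034,-0.0088,0,0,0,0,0.034,-0.0088,0,0,0,0,0.034,-0.0088,0,0,0,0,0.034,-0.0088,0,0,0,0,0.034,-0.0088,0,0,0,0])

```text
t: 10.0
position: [0.5801, 0.2729, 0.2897]
tool_rot: [-2.221, -2.222, 0.001]
wrist_force: [0.2, 0.6, -2.5]
finger_gap: 0.021
finger_force: 59.4
```

Emit:
carry_out(moves=[0.034,-0.0088,0,0,0,0,0.034,-0.0088,0,0,0,0,0.034,-0.0088,0,0,0,0,0,0,0,0,0,0,0,0,0,0,0,0])

```text
t: 10.5
position: [0.5535, 0.3746, 0.2893]
tool_rot: [2.218, 2.225, -0.002]
wrist_force: [-0.5, -1.0, -1.7]
finger_gap: 0.0205
finger_force: 59.4
```

```bash
python3 - <<'E'
from h import *
go(.554,.3757,.29);look("a1",(170,165,150,100),(340,120,90,80))
print(proj("scene",(.554,.3757,.112)))
E
```

```text
t 10.5 pos [0.5535 0.3746 0.2893] x [-0.003   1.     -0.0011] y [ 1.      0.003  -0.0009] z [-0.0009 -0.0011 -1.    ] gap 0.020545353274384063 F [-0.4581 -0.9529 -1.7325]
shift in tool axes [ 0.0011  0.0005 -0.0007]
[384.5019 138.0457]
```

View pics/a1.png

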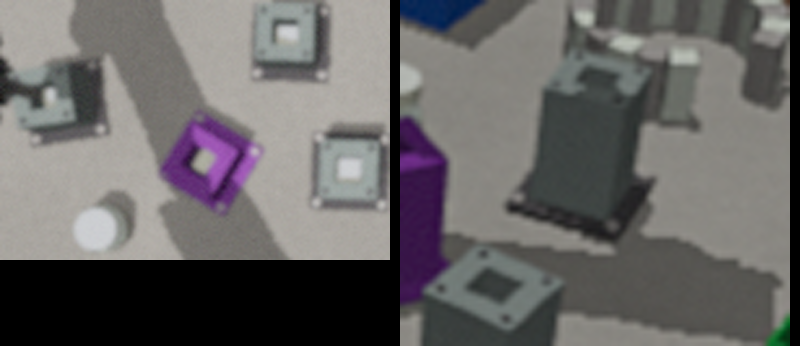

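Emit:
carry_out(moves=[0.002,0.001,0.02,0,0,0,0,0,0.02,0,0,0,0,0,0.004,0,0,0,0,0,0.004,0,0,0,0,0,0.004,0,0,0])

```text
t: 11.1
position: [0.5563, 0.375, 0.2391]
tool_rot: [2.222, 2.22, 0.002]
wrist_force: [-0.1, -0.1, -1.9]
finger_gap: 0.0206
finger_force: 59.2
```

Emit:
carry_out(moves=[0,0,0.005,0,0,0,0,0,0.005,0,0,0,0,0,0.005,0,0,0,0,0,0.005,0,0,0,0,0,0.005,0,0,0])

```text
t: 11.6
position: [0.5553, 0.3756, 0.2129]
tool_rot: [-2.221, -2.222, 0.0]
wrist_force: [0.1, 0.5, -1.9]
finger_gap: 0.0207
finger_force: 59.2
```

Emit:
carry_out(moves=[0,0,0.004,0,0,0,0,0,0.004,0,0,0,0,0,0.004,0,0,0,0,0,0.004,0,0,0,0,0,0.004,0,0,0])

```text
t: 12.1
position: [0.5554, 0.3756, 0.193]
tool_rot: [2.221, 2.222, 0.0]
wrist_force: [0.1, 0.0, -2.4]
finger_gap: 0.0208
finger_force: 59.2
```

Emit:
carry_out(moves=[0,0,0.002,0,0,0,0,0,0.002,0,0,0,0,0,0.002,0,0,0,0,0,0.002,0,0,0])

```text
t: 12.5
position: [0.5555, 0.3756, 0.1853]
tool_rot: [2.221, 2.222, 0.0]
wrist_force: [0.2, -0.6, -2.2]
finger_gap: 0.0206
finger_force: 59.2
```

Emit:
carry_out(moves=[0,0,0.002,0,0,0,0,0,0.002,0,0,0,0,0,0.001,0,0,0])

```text
t: 12.8
position: [0.5553, 0.3756, 0.1801]
tool_rot: [-2.221, -2.222, 0.0]
wrist_force: [0.3, -0.5, 1.9]
finger_gap: 0.0209
finger_force: 59.3
```

Emit:
carry_out(moves=[0,0,0.003,0,0,0,0,0,0.003,0,0,0,0,0,0.003,0,0,0,0,0,0.003,0,0,0])

```text
t: 13.2
position: [0.5554, 0.3756, 0.1682]
tool_rot: [-2.221, -2.222, -0.0]
wrist_force: [-0.3, -0.6, 1.8]
finger_gap: 0.0205
finger_force: 59.6
```

Emit:
carry_out(moves=[0,0,0.002,0,0,0,0,0,0.002,0,0,0,0,0,0.002,0,0,0])

```text
t: 13.5
position: [0.5556, 0.3758, 0.1628]
tool_rot: [-2.221, -2.222, -0.001]
wrist_force: [-3.2, -1.4, 13.9]
finger_gap: 0.0204
finger_force: 60.9
```

Emit:
carry_out(moves=[0,0,0.001,0,0,0,0,0,0.001,0,0,0])

```text
t: 13.7
position: [0.5559, 0.376, 0.1628]
tool_rot: [-2.22, -2.222, -0.003]
wrist_force: [-4.5, -1.4, 19.3]
finger_gap: 0.0206
finger_force: 61.5
```

A is 80 mm deep: the rod stopped firmly at TCP z 0.1628. Next is C.

Emit:
carry_out(moves=[0,0,-0.01,0,0,0,0,0,-0.025,0,0,0,0,0,-0.03,0,0,0,0,0,-0.033,0,0,0,0,0,-0.032,0,0,0])

```text
t: 14.2
position: [0.5554, 0.3754, 0.2912]
tool_rot: [2.221, 2.221, -0.0]
wrist_force: [1.0, 0.2, -2.6]
finger_gap: 0.0208
finger_force: 59.2
```

Emit:
carry_out(moves=[-0.038,-0.01,0,0,0,0,-0.038,-0.01,0,0,0,0,-0.038,-0.01,0,0,0,0,-0.038,-0.01,0,0,0,0,-0.038,-0.01,0,0,0,0])

```text
t: 14.7
position: [0.505, 0.184, 0.2902]
tool_rot: [2.221, 2.222, 0.0]
wrist_force: [1.0, -1.2, -1.9]
finger_gap: 0.0205
finger_force: 59.5
```

Emit:
carry_out(moves=[-0.038,-0.01,0,0,0,0,-0.038,-0.01,0,0,0,0,-0.038,-0.01,0,0,0,0,-0.038,-0.01,0,0,0,0,0,0,0,0,0,0])

```text
t: 15.2
position: [0.464, 0.0273, 0.2908]
tool_rot: [2.23, 2.21, -0.003]
wrist_force: [0.2, 0.1, -2.3]
finger_gap: 0.0206
finger_force: 59.4
```

Emit:
carry_out(moves=[0,0,0,0,0,0,0,0,0,0,0,0])

```text
t: 15.4
position: [0.466, 0.0345, 0.2903]
tool_rot: [2.22, 2.223, 0.001]
wrist_force: [0.3, 0.4, -1.9]
finger_gap: 0.0206
finger_force: 59.4
```

```bash
python3 - <<'E'
from h import *
go(.4648,.029,.29);look("c1",(170,150,200,120),(260,120,150,130))
print(proj("scene",(.4648,.029,.112)))
E
```

```text
t 15.4 pos [0.466  0.0345 0.2903] x [-0.0016  1.      0.0005] y [1.     0.0016 0.0005] z [ 0.0005  0.0005 -1.    ] gap 0.020603320028314814 F [ 0.2619  0.3916 -1.8722]
shift in tool axes [-0.0055 -0.0012  0.0003]
[300.4311 178.0708]
```

View pics/c1.png

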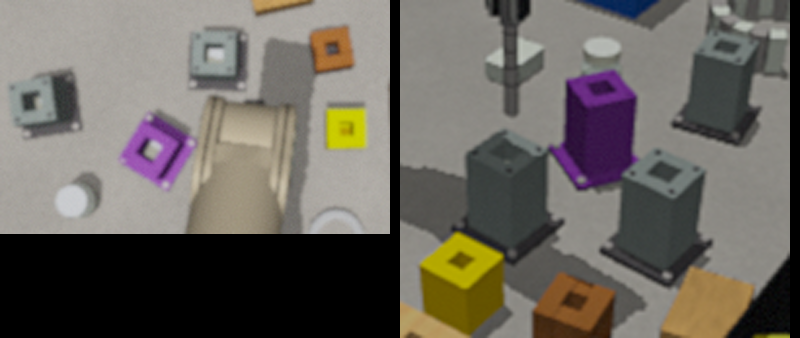

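Emit:
carry_out(moves=[-0.003,-0.0005,0.02,0,0,0,0,0,0.02,0,0,0,0,0,0.004,0,0,0,0,0,0.004,0,0,0,0,0,0.004,0,0,0])

```text
t: 16.0
position: [0.4657, 0.0309, 0.2386]
tool_rot: [2.22, 2.222, 0.001]
wrist_force: [0.7, 0.9, -1.5]
finger_gap: 0.0206
finger_force: 59.4
```

Emit:
carry_out(moves=[0,0,0.005,0,0,0,0,0,0.005,0,0,0,0,0,0.005,0,0,0,0,0,0.005,0,0,0,0,0,0.005,0,0,0])

```text
t: 16.5
position: [0.4651, 0.0305, 0.2131]
tool_rot: [-2.221, -2.222, -0.0]
wrist_force: [-0.0, 0.4, 2.5]
finger_gap: 0.0205
finger_force: 59.8
```

Emit:
carry_out(moves=[0,0,0.004,0,0,0,0,0,0.004,0,0,0,0,0,0.004,0,0,0,0,0,0.004,0,0,0,0,0,0.004,0,0,0])

```text
t: 17.0
position: [0.4651, 0.0305, 0.193]
tool_rot: [2.221, 2.222, 0.0]
wrist_force: [-0.0, 0.1, 1.5]
finger_gap: 0.0208
finger_force: 59.8
```

Emit:
carry_out(moves=[0,0,0.002,0,0,0,0,0,0.002,0,0,0,0,0,0.002,0,0,0,0,0,0.002,0,0,0])

```text
t: 17.4
position: [0.4651, 0.0306, 0.1852]
tool_rot: [2.221, 2.222, 0.0]
wrist_force: [0.2, -0.8, 1.5]
finger_gap: 0.0207
finger_force: 59.8
```

Emit:
carry_out(moves=[0,0,0.002,0,0,0,0,0,0.002,0,0,0,0,0,0.001,0,0,0])

```text
t: 17.7
position: [0.4659, 0.0304, 0.1825]
tool_rot: [2.221, 2.221, 0.004]
wrist_force: [-4.9, -0.0, 37.0]
finger_gap: 0.0204
finger_force: 63.5
```

C is 60 mm deep: the stop came at TCP z 0.1825. All three pistons are down, so the rod goes back to its stand.

Emit:
carry_out(moves=[0,0,-0.01,0,0,0,0,0,-0.02,0,0,0,0,0,-0.025,0,0,0,0,0,-0.028,0,0,0,0,0,-0.028,0,0,0])

```text
t: 18.2
position: [0.4644, 0.0305, 0.2919]
tool_rot: [-2.221, -2.221, 0.002]
wrist_force: [1.1, -0.1, -2.0]
finger_gap: 0.0208
finger_force: 59.5
```

Emit:
carry_out(moves=[-0.0234,0.0334,0,0,0,0,-0.0234,0.0334,0,0,0,0,-0.0234,0.0334,0,0,0,0,-0.0234,0.0334,0,0,0,0,-0.0234,0.0334,0,0,0,0])

```text
t: 18.7
position: [0.6329, -0.087, 0.2905]
tool_rot: [-2.22, -2.222, 0.001]
wrist_force: [0.6, 0.8, -2.7]
finger_gap: 0.0209
finger_force: 59.5
```

Emit:
carry_out(moves=[0,0,0,0,0,0,0,0,0.03,0,0,0,0,0,0.02,0,0,0,0,0,0,0,0,0,0,0,0,0,0,0])

```text
t: 19.2
position: [0.6317, -0.086, 0.2412]
tool_rot: [-2.22, -2.222, 0.001]
wrist_force: [0.3, 0.2, -2.4]
finger_gap: 0.0209
finger_force: 59.8
```

```bash
python3 - <<'E'
from h import *
go(.6325,-.0866,.215);look("r1",(170,150,200,120),(290,170,80,100))
print(proj("scene",(.633,-.0865,.11)))
E
```

```text
t 19.2 pos [ 0.6317 -0.086   0.2412] x [-0.0007  1.      0.0001] y [ 1.      0.0007 -0.001 ] z [-0.001   0.0001 -1.    ] gap 0.02089858015007884 F [ 0.3121  0.2429 -2.4115]
shift in tool axes [-0.0006  0.0008  0.0262]
[326.1561 224.3513]
```

View pics/r1.png

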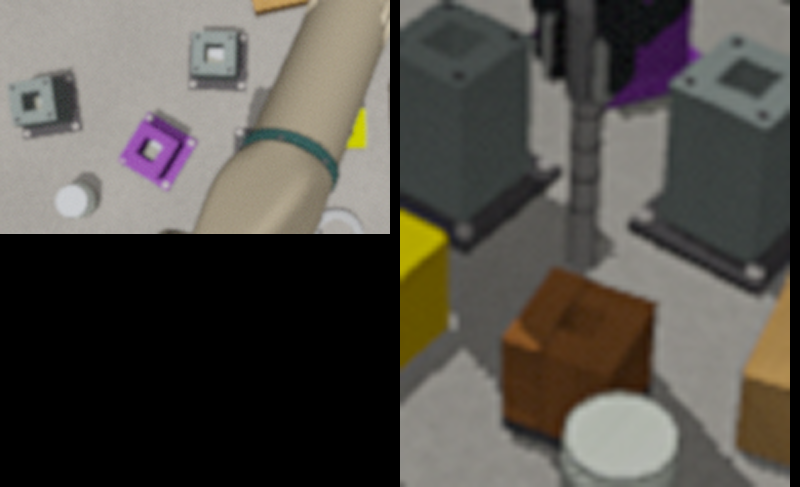

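The rod hangs upright, in line with the stand hole at about crop (580,320). I'll lower it.

Emit:
carry_out(moves=[0,0.0008,0.015,0,0,0,0,0,0.015,0,0,0,0,0,0.005,0,0,0,0,0,0.005,0,0,0,0,0,0.005,0,0,0])

```text
t: 19.8
position: [0.6332, -0.0865, 0.1963]
tool_rot: [2.22, 2.221, 0.001]
wrist_force: [0.5, 0.1, -2.0]
finger_gap: 0.0206
finger_force: 59.8
```

Emit:
carry_out(moves=[0,0,0.01,0,0,0,0,0,0.01,0,0,0,0,0,0.01,0,0,0,0,0,0.01,0,0,0,0,0,0,0,0,0])

```text
t: 20.3
position: [0.6317, -0.086, 0.1543]
tool_rot: [-2.219, -2.22, 0.003]
wrist_force: [0.2, 0.6, -2.4]
finger_gap: 0.0208
finger_force: 59.8
```

Emit:
carry_out(moves=[0,0,0.006,0,0,0,0,0,0.005,0,0,0,0,0,0.002,0,0,0,0,0,0.001,0,0,0,0,0,0,0,0,0])

```text
t: 20.8
position: [0.6329, -0.0864, 0.1423]
tool_rot: [2.221, 2.222, 0.0]
wrist_force: [-0.0, -0.7, -0.9]
finger_gap: 0.0205
finger_force: 59.8
```

Emit:
carry_out(moves=[0,0,0,0,0,0,0,0,0,0,0,0,0,0,0,0,0,0,0,0,-0.01,0,0,0,0,0,-0.02,0,0,0], hand=0.3)

```text
t: 21.3
position: [0.6319, -0.0861, 0.1719]
tool_rot: [-2.219, -2.22, 0.003]
wrist_force: [0.1, -0.3, 0.4]
finger_gap: 0.0596
finger_force: 0.0
```

Emit:
carry_out(moves=[0,0,-0.035,0,0,0,0,0,-0.035,0,0,0,-0.0365,-0.0287,0,0,0,0,-0.0365,-0.0287,0,0,0,0,-0.0365,-0.0287,0,0,0,0])

```text
t: 21.8
position: [0.5461, -0.197, 0.2436]
tool_rot: [2.218, 2.222, 0.001]
wrist_force: [0.1, -1.3, 0.2]
finger_gap: 0.0599
finger_force: 0.0
```

Emit:
carry_out(moves=[-0.0365,-0.0287,0,0,0,0,-0.0365,-0.0287,0,0,0,0,-0.0365,-0.0287,0,0,0,0,0,0,0,0,0,0,0,0,0,0,0,0])

```text
t: 22.3
position: [0.4601, -0.3068, 0.2433]
tool_rot: [2.224, 2.217, 0.001]
wrist_force: [0.0, -0.4, 0.8]
finger_gap: 0.0597
finger_force: 0.0
```

```bash
python3 - <<'E'
from h import *
go(.461,-.307,.1);look("p1",(310,140,90,70),(150,160,210,160))
E
```

```text
t 22.3 pos [ 0.4601 -0.3068  0.2433] x [ 0.0031  1.     -0.0004] y [ 1.     -0.0031  0.0013] z [ 0.0013 -0.0004 -1.    ] gap 0.05972972804466575 F [ 0.0303 -0.391   0.7682]
shift in tool axes [-0.0002  0.0007  0.1433]
```

View pics/p1.png

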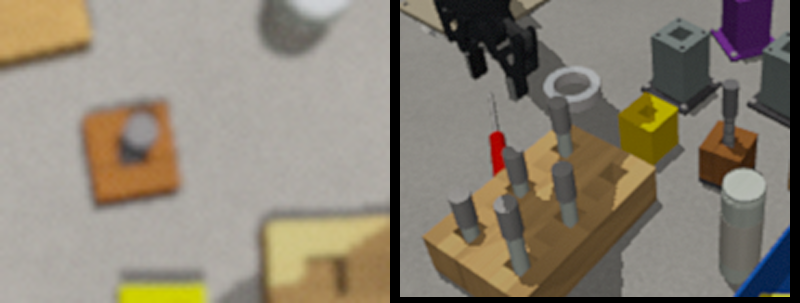

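The rod is standing upright in its stand. Now I'll take p3, the 120 mm post at (0.461,-0.307).

Emit:
carry_out(moves=[0,0,0.035,0,0,0,0,0,0.035,0,0,0,0,0,0.035,0,0,0,0,0,0.025,0,0,0,0,0,0.012,0,0,0])

```text
t: 22.9
position: [0.4611, -0.3029, 0.098]
tool_rot: [-2.215, -2.223, -0.0]
wrist_force: [0.6, 0.2, -0.5]
finger_gap: 0.0598
finger_force: 0.0
```

Emit:
carry_out(moves=[0,0,0,0,0,0,0,0,0,0,0,0,0,0,0,0,0,0])

```text
t: 23.2
position: [0.4619, -0.3059, 0.1017]
tool_rot: [2.218, 2.221, 0.001]
wrist_force: [-0.6, 0.3, 0.3]
finger_gap: 0.0596
finger_force: 0.0
```

Emit:
carry_out(moves=[0,0,0,0,0,0,0,0,0,0,0,0,0,0,0,0,0,0,0,0,0,0,0,0,0,0,0,0,0,0], hand=1)

```text
t: 23.7
position: [0.4609, -0.3057, 0.1012]
tool_rot: [2.221, 2.221, 0.001]
wrist_force: [-0.9, 0.4, 5.7]
finger_gap: 0.0245
finger_force: 58.5
```

Emit:
carry_out(moves=[0,0,-0.025,0,0,0,0,0,-0.035,0,0,0,0,0,-0.04,0,0,0,0,0,-0.04,0,0,0,0,0,-0.03,0,0,0])

```text
t: 24.2
position: [0.4607, -0.3056, 0.2725]
tool_rot: [2.22, 2.221, 0.001]
wrist_force: [1.5, -0.0, -3.1]
finger_gap: 0.0244
finger_force: 59.5
```

Emit:
carry_out(moves=[0.0374,0.0005,0,0,0,0,0.0374,0.0005,0,0,0,0,0.0374,0.0005,0,0,0,0,0.0374,0.0005,0,0,0,0,0.0374,0.0005,0,0,0,0])

```text
t: 24.7
position: [0.4624, -0.1168, 0.2701]
tool_rot: [-2.221, -2.221, 0.0]
wrist_force: [0.0, -0.1, -3.8]
finger_gap: 0.0245
finger_force: 59.9
```

Emit:
carry_out(moves=[0.0374,0.0005,0,0,0,0,0.0374,0.0005,0,0,0,0,0.0374,0.0005,0,0,0,0,0.0374,0.0005,0,0,0,0,0,0,0,0,0,0])

```text
t: 25.2
position: [0.4643, 0.0375, 0.2696]
tool_rot: [-2.208, -2.229, -0.001]
wrist_force: [-0.5, -0.3, -3.5]
finger_gap: 0.0248
finger_force: 59.9
```

Emit:
carry_out(moves=[0,0,0,0,0,0,0,0,0,0,0,0,0,0,0,0,0,0])

```text
t: 25.5
position: [0.465, 0.0298, 0.2703]
tool_rot: [2.224, 2.219, -0.001]
wrist_force: [-0.2, 0.1, -3.5]
finger_gap: 0.0244
finger_force: 59.9
```

```bash
python3 - <<'E'
from h import *
go(.4653,.0308,.225);look("pc",(170,150,200,120),(270,110,120,140))
E
```

```text
t 25.5 pos [0.465  0.0298 0.2703] x [ 0.0021  1.     -0.0004] y [ 1.     -0.0021 -0.0001] z [-0.0001 -0.0004 -1.    ] gap 0.024427882156578262 F [-0.1839  0.1199 -3.4814]
shift in tool axes [0.0011 0.0003 0.0453]
```

View pics/pc.png

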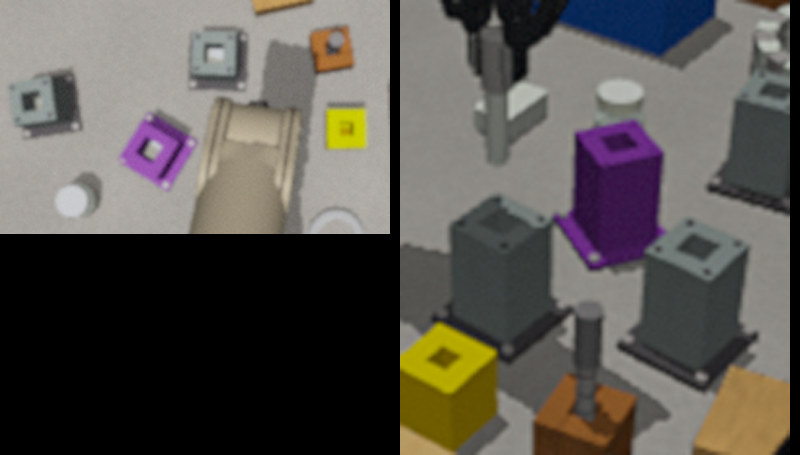

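The post hangs upright above C, and no block has moved. I'll insert it.

Emit:
carry_out(moves=[0.001,0.0003,0.025,0,0,0,0,0,0.025,0,0,0,0,0,0.008,0,0,0,0,0,0.006,0,0,0,0,0,0.005,0,0,0])

```text
t: 26.1
position: [0.4661, 0.0318, 0.2015]
tool_rot: [2.221, 2.221, 0.001]
wrist_force: [-0.4, 0.2, -2.5]
finger_gap: 0.025
finger_force: 59.6
```

Emit:
carry_out(moves=[0,0,0.005,0,0,0,0,0,0.005,0,0,0,0,0,0.01,0,0,0,0,0,0.01,0,0,0,0,0,0.01,0,0,0])

```text
t: 26.6
position: [0.4653, 0.0322, 0.1604]
tool_rot: [-2.221, -2.222, 0.0]
wrist_force: [0.0, 0.1, -3.2]
finger_gap: 0.0244
finger_force: 59.6
```

Emit:
carry_out(moves=[0,0,0.006,0,0,0,0,0,0.006,0,0,0,0,0,0.003,0,0,0,0,0,0.002,0,0,0,0,0,0,0,0,0])

```text
t: 27.1
position: [0.4654, 0.0321, 0.1442]
tool_rot: [-2.221, -2.222, 0.0]
wrist_force: [-0.8, -0.1, -3.4]
finger_gap: 0.0246
finger_force: 59.6
```

Emit:
carry_out(moves=[0,0,0,0,0,0,0,0,0,0,0,0,0,0,0,0,0,0,0,0,-0.01,0,0,0,0,0,-0.02,0,0,0], hand=0.3)

```text
t: 27.6
position: [0.4646, 0.032, 0.1744]
tool_rot: [-2.22, -2.221, 0.003]
wrist_force: [0.4, 0.4, 0.1]
finger_gap: 0.0596
finger_force: 0.0
```

Emit:
carry_out(moves=[0,0,-0.035,0,0,0,0,0,-0.035,0,0,0,-0.0385,0,0,0,0,0,-0.0385,0,0,0,0,0,-0.0385,0,0,0,0,0])

```text
t: 28.1
position: [0.4657, -0.0842, 0.2456]
tool_rot: [2.218, 2.223, 0.002]
wrist_force: [-0.3, -0.2, 0.1]
finger_gap: 0.0595
finger_force: 0.0
```

Emit:
carry_out(moves=[-0.0385,0,0,0,0,0,-0.0385,0,0,0,0,0,-0.0385,0,0,0,0,0,-0.0385,0,0,0,0,0,-0.0385,0,0,0,0,0])

```text
t: 28.6
position: [0.4653, -0.2775, 0.2452]
tool_rot: [2.221, 2.221, 0.0]
wrist_force: [0.0, 0.6, 0.0]
finger_gap: 0.0598
finger_force: 0.0
```

Emit:
carry_out(moves=[-0.0385,0,0,0,0,0,-0.0385,0,0,0,0,0,-0.0385,0,0,0,0,0,0,0,0,0,0,0,0,0,0,0,0,0])

```text
t: 29.1
position: [0.4649, -0.3921, 0.2447]
tool_rot: [-2.223, -2.22, 0.001]
wrist_force: [-0.1, 0.2, -0.1]
finger_gap: 0.0597
finger_force: 0.0
```

```bash
python3 - <<'E'
from h import *
go(.4645,-.392,.1);look("p2",(170,150,230,120),(150,120,280,190))
E
```

```text
t 29.1 pos [ 0.4649 -0.3921  0.2447] x [ 0.0017  1.     -0.0002] y [ 1.     -0.0017 -0.0002] z [-0.0002 -0.0002 -1.    ] gap 0.059702085142351674 F [-0.0676  0.1515 -0.1079]
shift in tool axes [ 0.0002 -0.0004  0.1447]
```

View pics/p2.png

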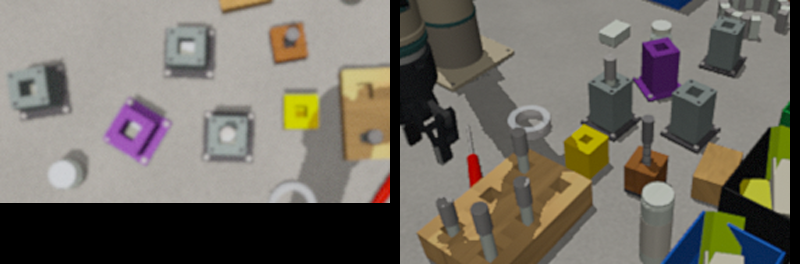

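C's post is standing. Next is p4, the other 120 mm post, for B.

Emit:
carry_out(moves=[0,0,0.035,0,0,0,0,0,0.035,0,0,0,0,0,0.035,0,0,0,0,0,0.025,0,0,0,0,0,0.014,0,0,0])

```text
t: 29.7
position: [0.4656, -0.3886, 0.0984]
tool_rot: [-2.216, -2.222, -0.001]
wrist_force: [0.2, -1.0, 0.2]
finger_gap: 0.06
finger_force: 0.0
```

Emit:
carry_out(moves=[0,0,0,0,0,0,0,0,0,0,0,0,0,0,0,0,0,0])

```text
t: 30.0
position: [0.4665, -0.392, 0.102]
tool_rot: [2.219, 2.22, 0.0]
wrist_force: [0.5, 0.6, 0.5]
finger_gap: 0.0597
finger_force: 0.0
```

Emit:
carry_out(moves=[0,0,0,0,0,0,0,0,0,0,0,0,0,0,0,0,0,0,0,0,0,0,0,0,0,0,0,0,0,0], hand=1)

```text
t: 30.5
position: [0.4651, -0.3918, 0.1012]
tool_rot: [2.221, 2.221, -0.001]
wrist_force: [-2.8, 1.6, 6.7]
finger_gap: 0.025
finger_force: 58.2
```

Emit:
carry_out(moves=[0,0,-0.025,0,0,0,0,0,-0.035,0,0,0,0,0,-0.04,0,0,0,0,0,-0.045,0,0,0,0,0,-0.035,0,0,0])

```text
t: 31.0
position: [0.4656, -0.3914, 0.2825]
tool_rot: [2.221, 2.221, 0.0]
wrist_force: [0.7, -0.6, -2.5]
finger_gap: 0.0251
finger_force: 59.0
```

Emit:
carry_out(moves=[0.0352,0.0114,0,0,0,0,0.0352,0.0114,0,0,0,0,0.0352,0.0114,0,0,0,0,0.0352,0.0114,0,0,0,0,0.0352,0.0114,0,0,0,0])

```text
t: 31.5
position: [0.5224, -0.2135, 0.2799]
tool_rot: [-2.22, -2.221, 0.0]
wrist_force: [0.8, -0.6, -3.5]
finger_gap: 0.0245
finger_force: 59.3
```

Emit:
carry_out(moves=[0.0352,0.0114,0,0,0,0,0.0352,0.0114,0,0,0,0,0.0352,0.0114,0,0,0,0,0.0352,0.0114,0,0,0,0,0.0352,0.0114,0,0,0,0])

```text
t: 32.0
position: [0.5792, -0.0376, 0.2798]
tool_rot: [-2.22, -2.221, 0.001]
wrist_force: [1.0, 0.3, -2.6]
finger_gap: 0.0246
finger_force: 59.3
```

Emit:
carry_out(moves=[0.0352,0.0114,0,0,0,0,0.0352,0.0114,0,0,0,0,0.0352,0.0114,0,0,0,0,0.0352,0.0114,0,0,0,0,0,0,0,0,0,0])

```text
t: 32.5
position: [0.6253, 0.1102, 0.2787]
tool_rot: [-2.207, -2.23, -0.005]
wrist_force: [-0.2, 1.5, -2.8]
finger_gap: 0.0249
finger_force: 59.2
```

Emit:
carry_out(moves=[0,0,0,0,0,0,0,0,0,0,0,0,0,0,0,0,0,0])

```text
t: 32.8
position: [0.6247, 0.0998, 0.2803]
tool_rot: [2.224, 2.219, -0.001]
wrist_force: [0.2, -1.0, -2.9]
finger_gap: 0.025
finger_force: 59.2
```

```bash
python3 - <<'E'
from h import *
go(.625,.1013,.225);look("pb",(170,150,200,120),(270,110,140,140))
E
```

```text
t 32.8 pos [0.6247 0.0998 0.2803] x [ 0.002   1.     -0.0007] y [ 1.     -0.002  -0.0004] z [-0.0004 -0.0007 -1.    ] gap 0.024998400562898225 F [ 0.1798 -1.0092 -2.8597]
shift in tool axes [0.0015 0.0003 0.0553]
```

View pics/pb.png

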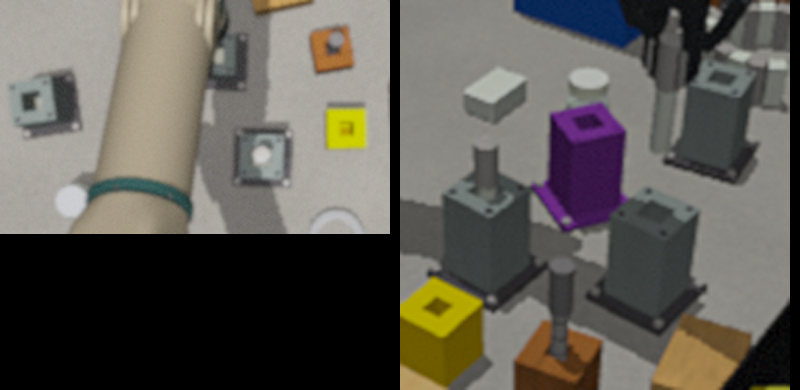

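Post p4 is upright above B, which has not moved. I'll insert it.

Emit:
carry_out(moves=[0.0005,0.0003,0.03,0,0,0,0,0,0.03,0,0,0,0,0,0.008,0,0,0,0,0,0.006,0,0,0,0,0,0.005,0,0,0])

```text
t: 33.4
position: [0.6262, 0.1016, 0.2021]
tool_rot: [2.22, 2.22, 0.002]
wrist_force: [-0.2, -0.2, -2.7]
finger_gap: 0.0247
finger_force: 59.2
```

Emit:
carry_out(moves=[0,0,0.005,0,0,0,0,0,0.005,0,0,0,0,0,0.01,0,0,0,0,0,0.01,0,0,0,0,0,0.01,0,0,0])

```text
t: 33.9
position: [0.6251, 0.1021, 0.1603]
tool_rot: [-2.221, -2.222, 0.0]
wrist_force: [-0.8, 0.5, -3.0]
finger_gap: 0.0247
finger_force: 59.2
```

Emit:
carry_out(moves=[0,0,0.006,0,0,0,0,0,0.006,0,0,0,0,0,0.003,0,0,0,0,0,0.002,0,0,0,0,0,0,0,0,0])

```text
t: 34.4
position: [0.6253, 0.102, 0.1442]
tool_rot: [-2.221, -2.222, 0.0]
wrist_force: [-0.3, 0.1, -3.3]
finger_gap: 0.0248
finger_force: 59.2
```

Emit:
carry_out(moves=[0,0,0,0,0,0,0,0,0,0,0,0,0,0,0,0,0,0,0,0,-0.01,0,0,0,0,0,-0.02,0,0,0], hand=0.3)

```text
t: 34.9
position: [0.6244, 0.102, 0.174]
tool_rot: [-2.22, -2.221, 0.003]
wrist_force: [1.5, -0.2, 0.7]
finger_gap: 0.0598
finger_force: 0.0
```

Emit:
carry_out(moves=[0,0,-0.035,0,0,0,0,0,-0.035,0,0,0,-0.037,-0.0072,0,0,0,0,-0.037,-0.0072,0,0,0,0,-0.037,-0.0072,0,0,0,0])

```text
t: 35.4
position: [0.6038, -0.0101, 0.2458]
tool_rot: [2.219, 2.222, 0.002]
wrist_force: [0.6, -0.3, -0.3]
finger_gap: 0.0597
finger_force: 0.0
```

Emit:
carry_out(moves=[-0.037,-0.0072,0,0,0,0,-0.037,-0.0072,0,0,0,0,-0.037,-0.0072,0,0,0,0,-0.037,-0.0072,0,0,0,0,-0.037,-0.0072,0,0,0,0])

```text
t: 35.9
position: [0.5676, -0.1956, 0.2454]
tool_rot: [2.22, 2.221, 0.001]
wrist_force: [0.1, 0.3, 0.4]
finger_gap: 0.0598
finger_force: 0.0
```

Emit:
carry_out(moves=[-0.037,-0.0072,0,0,0,0,-0.037,-0.0072,0,0,0,0,-0.037,-0.0072,0,0,0,0,0,0,0,0,0,0,0,0,0,0,0,0])

```text
t: 36.4
position: [0.5459, -0.3062, 0.2451]
tool_rot: [2.223, 2.218, 0.001]
wrist_force: [0.6, 1.0, 0.6]
finger_gap: 0.0598
finger_force: 0.0
```

```bash
python3 - <<'E'
from h import *
go(.546,-.305,.12);look("p3",(170,150,230,120),(150,120,280,190))
E
```

```text
t 36.4 pos [ 0.5459 -0.3062  0.2451] x [ 0.0021  1.     -0.0004] y [ 1.     -0.0021  0.0008] z [ 0.0008 -0.0004 -1.    ] gap 0.059847110603029725 F [0.5948 0.987  0.6111]
shift in tool axes [0.0012 0.     0.1251]
```

View pics/p3.png

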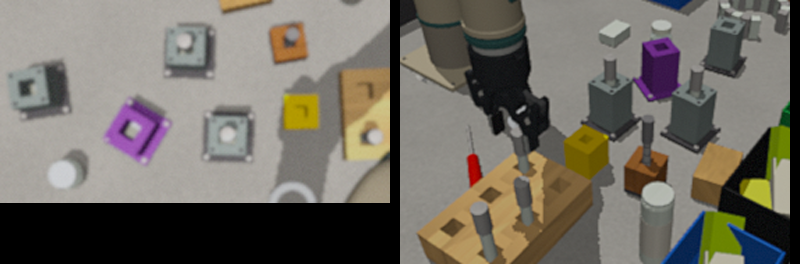

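B's post is standing and the rack shows p0 under the gripper. I'll take p0, a 140 mm post, for A.

Emit:
carry_out(moves=[0.001,0,0.035,0,0,0,0,0,0.035,0,0,0,0,0,0.03,0,0,0,0,0,0.015,0,0,0,0,0,0.01,0,0,0])

```text
t: 37.0
position: [0.5466, -0.3025, 0.1183]
tool_rot: [-2.218, -2.223, -0.0]
wrist_force: [0.9, 0.4, -0.5]
finger_gap: 0.0599
finger_force: 0.0
```

Emit:
carry_out(moves=[0,0,0,0,0,0,0,0,0,0,0,0,0,0,0,0,0,0])

```text
t: 37.3
position: [0.5472, -0.3046, 0.1208]
tool_rot: [2.219, 2.22, 0.001]
wrist_force: [0.1, 0.8, 0.3]
finger_gap: 0.0596
finger_force: 0.0
```

Emit:
carry_out(moves=[0,0,0,0,0,0,0,0,0,0,0,0,0,0,0,0,0,0,0,0,0,0,0,0,0,0,0,0,0,0], hand=1)

```text
t: 37.8
position: [0.5461, -0.3043, 0.12]
tool_rot: [2.221, 2.221, -0.0]
wrist_force: [-1.4, 0.2, 6.1]
finger_gap: 0.0244
finger_force: 58.6
```

Emit:
carry_out(moves=[0,0,-0.025,0,0,0,0,0,-0.035,0,0,0,0,0,-0.04,0,0,0,0,0,-0.04,0,0,0,0,0,-0.035,0,0,0])

```text
t: 38.3
position: [0.5461, -0.3039, 0.2957]
tool_rot: [2.221, 2.222, 0.0]
wrist_force: [1.1, -0.8, -3.0]
finger_gap: 0.0242
finger_force: 59.3
```

Emit:
carry_out(moves=[0.0378,0.0005,0,0,0,0,0.0378,0.0005,0,0,0,0,0.0378,0.0005,0,0,0,0,0.0378,0.0005,0,0,0,0,0.0378,0.0005,0,0,0,0])

```text
t: 38.8
position: [0.5481, -0.1132, 0.2937]
tool_rot: [-2.22, -2.221, 0.001]
wrist_force: [1.1, 0.8, -2.4]
finger_gap: 0.0246
finger_force: 59.7
```

Emit:
carry_out(moves=[0.0378,0.0005,0,0,0,0,0.0378,0.0005,0,0,0,0,0.0378,0.0005,0,0,0,0,0.0378,0.0005,0,0,0,0,0.0378,0.0005,0,0,0,0])

```text
t: 39.3
position: [0.5505, 0.0757, 0.2938]
tool_rot: [-2.22, -2.221, 0.001]
wrist_force: [0.7, 0.8, -1.9]
finger_gap: 0.0244
finger_force: 59.7
```

Emit:
carry_out(moves=[0.0378,0.0005,0,0,0,0,0.0378,0.0005,0,0,0,0,0.0378,0.0005,0,0,0,0,0.0378,0.0005,0,0,0,0,0.0378,0.0005,0,0,0,0])

```text
t: 39.8
position: [0.5528, 0.2646, 0.2936]
tool_rot: [-2.22, -2.222, 0.002]
wrist_force: [1.3, -0.6, -2.4]
finger_gap: 0.0248
finger_force: 59.7
```

Emit:
carry_out(moves=[0.0378,0.0005,0,0,0,0,0.0378,0.0005,0,0,0,0,0.0378,0.0005,0,0,0,0,0,0,0,0,0,0,0,0,0,0,0,0])

```text
t: 40.3
position: [0.5539, 0.3774, 0.2929]
tool_rot: [-2.218, -2.225, 0.004]
wrist_force: [0.4, -0.5, -2.9]
finger_gap: 0.0248
finger_force: 59.6
```

Emit:
carry_out(moves=[0,0,0,0,0,0,0,0,0,0,0,0])

```text
t: 40.5
position: [0.5554, 0.3747, 0.2943]
tool_rot: [2.223, 2.219, -0.001]
wrist_force: [0.2, -0.7, -3.3]
finger_gap: 0.0246
finger_force: 59.6
```

```bash
python3 - <<'E'
from h import *
go(.5555,.3757,.245)
im=r.get_image("scene");cv2.imwrite("pics/pa_scene.png",im)
a=cv2.imread("pics/scene0.png");
# block A side faces region, and block B for reference: shift vs earlier picture
for nm,(x,y,w,h) in dict(A=(362,130,42,44),B=(340,180,42,45)).items():
    res=cv2.matchTemplate(cv2.cvtColor(im[y-15:y+h+15,x-15:x+w+15],6),cv2.cvtColor(a[y:y+h,x:x+w],6),cv2.TM_CCOEFF_NORMED)
    _,m,_,l=cv2.minMaxLoc(res);print(nm,m,l[0]-15,l[1]-15)
E
```

```text
t 40.5 pos [0.5554 0.3747 0.2943] x [ 0.0019  1.     -0.0008] y [ 1.     -0.0019 -0.0001] z [-0.0001 -0.0008 -1.    ] gap 0.024554234176984505 F [ 0.1626 -0.7356 -3.287 ]
shift in tool axes [0.0011 0.0001 0.0493]
A 0.9625884890556335 0 0
B 0.9203475713729858 0 0
```

Emit:
carry_out(moves=[0.001,0,0.025,0,0,0,0,0,0.025,0,0,0,0,0,0.01,0,0,0,0,0,0.006,0,0,0,0,0,0.005,0,0,0])

```text
t: 41.05
position: [0.5556, 0.3772, 0.2238]
tool_rot: [2.221, 2.221, 0.002]
wrist_force: [0.1, 0.7, -2.6]
finger_gap: 0.0249
finger_force: 59.7
```

Emit:
carry_out(moves=[0,0,0.005,0,0,0,0,0,0.005,0,0,0,0,0,0.01,0,0,0,0,0,0.01,0,0,0,0,0,0.01,0,0,0])

```text
t: 41.55
position: [0.5548, 0.3774, 0.1823]
tool_rot: [-2.221, -2.222, 0.001]
wrist_force: [-0.7, -1.2, -3.4]
finger_gap: 0.0246
finger_force: 59.7
```

Emit:
carry_out(moves=[0,0,0.01,0,0,0,0,0,0.01,0,0,0,0,0,0.01,0,0,0,0,0,0.006,0,0,0,0,0,0.003,0,0,0])

```text
t: 42.05
position: [0.5547, 0.3772, 0.1434]
tool_rot: [-2.221, -2.222, 0.002]
wrist_force: [-0.8, -0.7, -2.9]
finger_gap: 0.0246
finger_force: 59.7
```

Emit:
carry_out(moves=[0,0,0.001,0,0,0,0,0,0,0,0,0])

```text
t: 42.25
position: [0.5552, 0.3774, 0.1435]
tool_rot: [2.221, 2.222, 0.001]
wrist_force: [-0.8, -0.3, -3.7]
finger_gap: 0.0251
finger_force: 59.7
```

Emit:
carry_out(moves=[0,0,0,0,0,0,0,0,0,0,0,0,0,0,0,0,0,0,0,0,-0.01,0,0,0,0,0,-0.02,0,0,0], hand=0.3)

```text
t: 42.75
position: [0.5541, 0.377, 0.1729]
tool_rot: [-2.221, -2.222, 0.004]
wrist_force: [-0.1, -0.1, -0.1]
finger_gap: 0.0599
finger_force: 0.0
```

Emit:
carry_out(moves=[0,0,-0.035,0,0,0,0,0,-0.035,0,0,0,0,0,-0.03,0,0,0,0.03,-0.03,0,0,0,0,0.03,-0.03,0,0,0,0])

```text
t: 43.25
position: [0.4963, 0.437, 0.2761]
tool_rot: [2.225, 2.217, 0.007]
wrist_force: [-1.2, 0.8, -0.1]
finger_gap: 0.0601
finger_force: 0.0
```

Emit:
carry_out(moves=[0.03,-0.03,0,0,0,0,0.03,-0.03,0,0,0,0,0.03,-0.03,0,0,0,0,0,0,0,0,0,0,0,0,0,0,0,0])

```text
t: 43.75
position: [0.4037, 0.5285, 0.274]
tool_rot: [-2.217, -2.225, -0.001]
wrist_force: [0.7, -1.2, 0.6]
finger_gap: 0.0597
finger_force: 0.0
```

```bash
python3 - <<'E'
from h import *
go();look("fin",(170,120,230,150),(150,110,280,190))
E
```

```text
t 43.75 pos [0.4037 0.5285 0.274 ] x [-0.0037  1.      0.0006] y [1.     0.0037 0.0004] z [ 0.0004  0.0006 -1.    ] gap 0.059723931776888076 F [ 0.6559 -1.1722  0.5611]
```

View pics/fin.png

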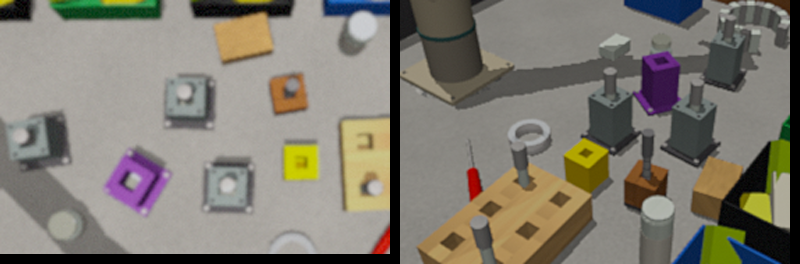

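All three posts stand upright in their blocks. The rod is in its stand at crop (290,88) of the top view, and the jar (65,224) and can (360,35) are standing.

Emit:
carry_out(moves=[0,0,0,0,0,0,0,0,0,0,0,0,0,0,0,0,0,0,0,0,0,0,0,0,0,0,0,0,0,0])

```text
t: 44.35
position: [0.4051, 0.5272, 0.2733]
tool_rot: [-2.221, -2.222, 0.0]
wrist_force: [-0.1, 0.5, -0.4]
finger_gap: 0.0598
finger_force: 0.0
```

```bash
python3 -c "
from station import r
print(r.close_job())"
```

```text
the job is handed in; nothing more can be done
None
```

I handed the job in after about 45 s of robot time (no verdict came back): all three pistons felt down to their stops (60, 80 and 60 mm), the matching posts stand in the blocks, the rod is back in its stand, and the jar and can are upright.

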